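Open the screw-cap fuse holder and park the cap

TASK

The blue parts tray was left standing on edge: first tip it over onto its base, open side up. Then unscrew the white cap of the fuse holder on the sloping console, anticlockwise until its thread is free and without forcing it, lift it off and set it down (not dropped) upright on its open rim inside the tray. Leave the other things on the bench where they are.

Things in the scene. Friction and masses are not known exactly. Their poses are not given: they have to be found in the camera images.
- console: Bench test console, fixed: 240 mm deep (x), 180 mm wide (y). Its blue front panel slopes up away from the robot at 25 degrees to the horizontal; a grey rear housing, 104 mm high, begins 22 mm behind the origin. Origin: centre of its underside, x away from the robot, z up. The panel's normal, the fuse holder's axis, is (-0.423, 0, 0.906) in this frame.
- neck (a point): Centre of the fuse holder's white seat (62 mm disc) on the sloping panel; axes as the console's. From here a brass threaded neck, 36 mm over its thread, rises 20 mm along the panel's normal, at first hidden in the cap. Right-hand single thread, 8 mm pitch, 1 to 2 mm axial play: the cap comes free after about 1.5 turns (rim 12 mm above the seat); pulled sooner, it catches.
- cap: White ceramic screw cap with a green band, a cylinder 48 mm in diameter, 62 mm long, 0.12 to 0.21 kg. Origin: centre of its open rim; z along its axis, from the rim to the closed top. It starts screwed home: rim on the seat, z along the panel's normal. Turned anticlockwise (seen from its top) it climbs 8 mm a turn. It turns easily and stays where it is left when let go part way.
- cap_grip (a point): Point on the cap's axis 45 mm above its rim, the place to grip: the upper 34 mm of the cap are solid, the lower 28 mm a hollow skirt with the thread inside. Axes as the cap's. Once free, the cap must still go some 10 mm along the axis to clear the neck.
- tray: Blue plastic parts tray, 100 mm (x) by 120 mm (y), 28 mm deep, walls and floor 4 mm, about 0.3 kg. Origin: centre of its underside; z out of the open side. It starts standing on a 120 mm edge: open side (z) towards the robot, x up, top edge 100 mm high. Pushed 20 to 30 mm near the top edge from the open side, it falls away from the robot onto its base.
- meter_a: Black panel meter with a white face, 96 mm wide, 90 mm high, 82 mm deep, standing on the bench (bystander, on the other side of the console from the tray). Origin: centre of its underside.
- driver: Screwdriver, 160 mm, lying in front of the console (bystander).
- fuse: Spare fuse, white cylinder 26 mm in diameter and 60 mm high, standing (bystander). Origin: centre of its underside.
- spool: Steel wire spool, 56 mm in diameter, 45 mm high, standing (bystander). Origin: centre of its underside.
- wrench: Steel wrench, 150 mm, lying in front of the console (bystander).
Things that resemble listed ones, but are neither listed nor needed, are in the scene too. What is shaped like the cap but orange or red is not meant.

How it is judged:
On the way, in this order (a step that is already met when the one before it is completed fails the run):
1. the tray lies on its base, open side up, while the cap is still screwed on (angle between tray's own z axis and vertical below 0.1 rad and height (world z) of tray below 0.008 m and distance between cap and neck below 0.012 m), for 0.2 s.
2. the cap has been lifted clear of the neck (distance between cap and neck above 0.04 m).
3. the cap is set upright into the tray, its rim within 10 mm of the tray's floor while the fingers still hold it (z of cap in the frame of tray below 0.014 m and x of cap in the frame of tray between -0.03 and 0.03 m and y of cap in the frame of tray between -0.04 and 0.04 m and angle between cap's own z axis and vertical below 0.2 rad and contact force between the fingers and cap above 0.3 N), for 0.05 s.
At the end, for the whole second after the job is handed in: The tray lies flat on its base on the bench, open side up (within 0.1 rad), and the cap stands upright (within 0.1 rad) on its open rim on the tray's floor, within the walls, both at rest and released (angle between each of tray, cap's own z axis and vertical below 0.1 rad and height (world z) of tray below 0.008 m and z of cap in the frame of tray between 0 and 0.01 m and x of cap in the frame of tray between -0.03 and 0.03 m and y of cap in the frame of tray between -0.04 and 0.04 m and linear speed of each of cap, tray below 0.02 m/s); the robot touches nothing.
It fails at once if the cap is forced: more than 90 N between cap and console (contact force between cap and console above 90 N).
It fails at once if a bystander is moved by more than 25 mm (distance of any of meter_a, driver, wrench, fuse, spool from where it was at the start of the episode above 0.025 m).
It also fails if it takes over 72 s, if anything falls off the work surface, if the arm or the gripper's body presses on something with over 40 N, if the wrist force passes 120 N, or if a joint passes its speed limit or range.

ROBOT

A 6-joint arm with a two-finger parallel gripper is mounted at the origin on the work surface. World frame = base frame: x ahead of the robot, y to its left, z up, the work surface at z = 0. Lengths are in m, angles in rad, forces in N, time in s.
With the tool pointing down it reaches from about 0.4 to 0.925 m from the base axis. Payload 3.4 kg.
Tool frame: the origin (TCP) lies midway between the tips of the shut fingers; the grasp point (between the pads) lies 19 mm behind it; z points along the fingers, y is the direction in which the jaws open and shut (so a half turn about z gives the same grasp; the last joint's range is limited). The gripper opens to 85 mm and grips with 20 to 120 N. Pads are 22 mm wide; open, the fingers measure 114 mm over their backs; the gripper's body (76 mm by 85 mm) begins 54 mm behind the grasp point. The pads swing forward as they close: fully open they stand 13 mm farther back than shut.
Start: joints at [1.216, 0.307, 1.506, -0, 1.328, -0.073], TCP at [0.159, 0.552, 0.231] pointing down, gripper open.
Joint ranges: [-3.12, 3.12], [-1.05, 2.28], [0.14, 2.33], [-1.42, 4.57], [0.1, 2.73], [-2.68, 2.68]. Speed limits (rad/s): [2.57, 2.57, 3.14, 3.14, 3.14, 3.14].

INTERFACE

Orientations are given as a unit quaternion [x, y, z, w].
In Python, from rig import arm, optics, job gives the robot as it stands.
- The arm moves only by the tool step_arm, never from a script. Its argument "moves" is a list of rows, each a list of 6 numbers: the shift along the tool's x, y, z scaled (see below), then the turn, a rotation vector about the tool's x, y, z scaled (see below). A call has exactly 10 rows; each row is the pose to reach, as a shift and turn from the pose commanded when the call began, along the tool's axes at that moment; what a row does not reach only later rows make up. The controller multiplies each number of a shift by 100 mm and each number of a turn by 1.5 rad. A row lasts 1/12 s, in which the tool goes at most 41.7 mm and 7.16 degrees, less where a joint would pass 70% of its speed; a pose out of reach is approached as far as the arm can. A call with a number of a shift or a turn outside -1 to 1 is refused whole. A call with a gripper value outside its range is refused whole. "fingers" is the closure, from 0 (fully open) to 1 (shut), set as the call begins (left out, the last holds). The fingers move at their own pace and stop on an object; "squeeze" is the grip in N (left out, the last holds). Time passes only in rows, so rows that repeat a pose let the fingers close, or fill a call up. It gives the time, the measured TCP pose, the force and the opening at its end, in the units of the state.
- arm.read_state(): the state, without advancing time (a new reading comes with each control period).
- optics.read_camera(name): name is "scene" or "top" or "wrist"; returns the picture (420x560x3 uint8, blue, green, red); there is no depth.
- optics.camera_model(name): a dict with "camera_matrix" (3x3 intrinsics, pixels), "T" (4x4, takes a point from camera to world coordinates); the wrist camera has in their place "mount" (4x4, takes a point from camera to tool coordinates, whose origin is the TCP and whose axes are the flange's). Camera axes: x right, y up, looking along -z (the intrinsics and any distortion apply to the point x, -y, -z); pixel columns grow to the right and rows downward; lengths in m; the calibration is good to about 2 mm. A picture is of the moment at which its call begins: read the wrist's pose just before it. camera_model takes no time and is no camera call.
- job.hand_in(): hands the job in, once; it reports no verdict.
The state is a dict: "time_s": time; "joints": joint angles; "dq": joint speeds; "joint_torque": joint torques, N m; "position": TCP position; "orientation": TCP orientation; "contact_force": force on the tool from outside, world axes, zero at the start; "wrist_torque": the same for the moment, N m; "opening": opening from 0.0 (shut) to 1.0 (fully open).
Only numpy, scipy, OpenCV 4.12 (cv2) and the standard library are available. Lean on these libraries where they do the work, as an engineer would, in place of code of your own. Each camera call takes 0.05 s, during which the arm holds its last target. There are 200 camera calls.

## Working session

There is one attempt and no reset: what is moved stays moved. The work goes in short steps, Python scripts to look and compute and a tool call to move; the robot and the scene stay as the last step left them, time stands still between calls to the robot, and variables do not carry over. Pictures are saved under pics/ and viewed, about 8 in all and at most 12, crops included, and the job is handed in when it is done.

Besides the shell and the picture viewer there is one more tool, called after ">>>" as name(argument=value, ...), one argument or row to a line, values as JSON. step_arm: Moves the arm, as the interface text tells. Its arguments: {"type":"object","properties":{"moves":{"type":"array","items":{"type":"array","items":{"type":"number","minimum":-1,"maximum":1}}},"fingers":{"type":"number"},"squeeze":{"type":"number"}},"required":["moves"]}

```bash
mkdir -p pics; ls; python3 - <<'E'
from rig import arm, optics, job
import cv2,numpy as np
np.set_printoptions(precision=4,suppress=True)
s=arm.read_state();print(s)
for n in("scene","top","wrist"):
    m=optics.camera_model(n);print(n,m)
a=optics.read_camera("scene");b=optics.read_camera("top")
cv2.imwrite("pics/s0.png",a);cv2.imwrite("pics/t0.png",b)
E
```

```text
pics
{'time_s': 0.0, 'joints': array([ 1.2165,  0.3076,  1.5077, -0.    ,  1.3284, -0.0735]), 'dq': array([ 0.0017,  0.0003,  0.0002,  0.0007, -0.0008,  0.0012]), 'joint_torque': array([ -0.0033, -45.7541, -25.1916,  -0.0009,   0.0134,  -0.    ]), 'position': array([0.1591, 0.5518, 0.2304]), 'orientation': array([ 0.1399,  0.9902, -0.001 , -0.0002]), 'contact_force': array([ 0.45  , -0.2291,  0.299 ]), 'wrist_torque': array([ 0.0243,  0.0162, -0.0364]), 'opening': 1.001453285852661}
scene {'camera_matrix': array([[382.781 ,   0.    , 279.087 ],
       [  0.    , 382.781 , 206.9082],
       [  0.    ,   0.    ,   1.    ]]), 'T': array([[ 0.619 , -0.6272,  0.4727,  0.9021],
       [ 0.7852,  0.4826, -0.3879, -0.3109],
       [ 0.0151,  0.6113,  0.7913,  0.7279],
       [ 0.    ,  0.    ,  0.    ,  1.    ]])}
top {'camera_matrix': array([[392.3126,   0.    , 282.9841],
       [  0.    , 392.3126, 214.7966],
       [  0.    ,   0.    ,   1.    ]]), 'T': array([[ 0.0179,  0.9907, -0.1349,  0.4067],
       [-0.9998,  0.017 , -0.0079,  0.0027],
       [-0.0056,  0.135 ,  0.9908,  0.9597],
       [ 0.    ,  0.    ,  0.    ,  1.    ]])}
wrist {'camera_matrix': array([[293.6575,   0.    , 278.3102],
       [  0.    , 293.6575, 213.6242],
       [  0.    ,   0.    ,   1.    ]]), 'mount': array([[-0.0017,  0.9604,  0.2787,  0.0709],
       [ 1.    ,  0.0018, -0.    ,  0.0011],
       [-0.0005,  0.2787, -0.9604, -0.1423],
       [ 0.    ,  0.    ,  0.    ,  1.    ]])}
```

View pics/s0.png

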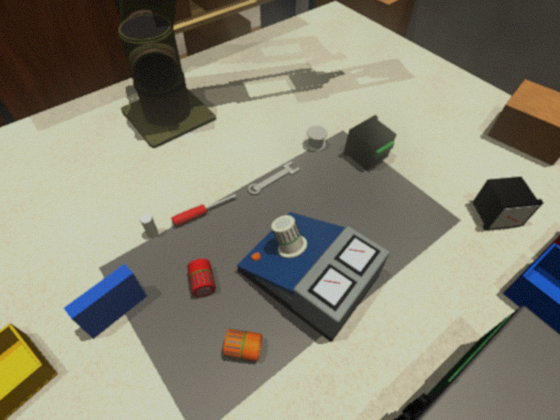

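View pics/t0.png

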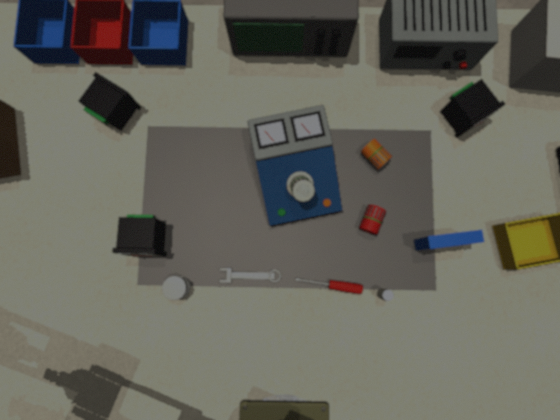

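The scene view shows the cap near (285,230) on the blue panel and the tray at (105,300). In the top view the cap is near (302,187) and the tray's top edge runs from (415,243) to (483,238). Next I'll take enlarged crops to pick pixels.

```bash
cat > h.py <<'E'
import numpy as np,cv2
from rig import arm,optics,job
from scipy.spatial.transform import Rotation as R
np.set_printoptions(precision=4,suppress=True)
def ray(n,px,st=None):
    m=optics.camera_model(n)
    if n=="wrist":
        B=np.eye(4);B[:3,:3]=R.from_quat(st["orientation"]).as_matrix();B[:3,3]=st["position"];T=B@m["mount"]
    else:T=m["T"]
    d=np.linalg.inv(m["camera_matrix"])@[px[0],px[1],1]
    d=T[:3,:3]@[d[0],-d[1],-d[2]];return T[:3,3],d/np.linalg.norm(d)
def onz(n,px,z,st=None):
    o,d=ray(n,px,st);return o+d*(z-o[2])/d[2]
def tri(rs):
    A=0;b=0
    for o,d in rs:
        P=np.eye(3)-np.outer(d,d);A=A+P;b=b+P@o
    x=np.linalg.solve(A,b);return x,[np.linalg.norm((np.eye(3)-np.outer(d,d))@(x-o)) for o,d in rs]
def proj(n,p,st=None):
    m=optics.camera_model(n)
    if n=="wrist":
        B=np.eye(4);B[:3,:3]=R.from_quat(st["orientation"]).as_matrix();B[:3,3]=st["position"];T=B@m["mount"]
    else:T=m["T"]
    q=T[:3,:3].T@(np.asarray(p)-T[:3,3]);q=m["camera_matrix"]@[q[0],-q[1],-q[2]];return q[:2]/q[2]
E
python3 - <<'E'
from h import *
a=cv2.imread("pics/s0.png");b=cv2.imread("pics/t0.png")
def c(i,x,y,w,h,k):return cv2.resize(i[y:y+h,x:x+w],None,fx=k,fy=k,interpolation=cv2.INTER_CUBIC)
A=c(a,235,200,160,120,2.5);B=c(b,240,100,160,120,2.5)   # 400x300
C=c(a,60,250,160,120,2.5);D=c(b,370,190,160,120,2.5)
cv2.imwrite("pics/m0.png",np.vstack([np.hstack([A,B]),np.hstack([C,D])]))
for n,i in(("scene",a),("top",b)):
    h=cv2.cvtColor(i,cv2.COLOR_BGR2HSV);m=cv2.inRange(h,(100,110,50),(130,255,255))
    k,l,s,ce=cv2.connectedComponentsWithStats(m)
    for j in range(1,k):
        if s[j,4]>150:
            cn=cv2.findContours((l==j).astype(np.uint8),0,1)[0][0]
            print(n,s[j],ce[j],cv2.approxPolyDP(cn,4,True)[:,0].tolist())
E
```

```text
scene [ 238  213  106   79 3121] [291.0208 253.5947] [[342, 227], [289, 213], [308, 240], [306, 250], [295, 258], [280, 257], [271, 231], [238, 266], [292, 291]]
scene [ 504  243   56   90 2176] [540.8805 286.2725] [[553, 243], [512, 284], [513, 292], [508, 288], [504, 293], [558, 332], [559, 274], [553, 271], [559, 270], [559, 246]]
scene [  64  264   82   73 2903] [105.9221 300.6483] [[125, 264], [64, 308], [92, 336], [145, 296]]
top [  14    0   54   49 1132] [47.0468 30.9912] [[19, 0], [15, 46], [61, 48], [67, 0], [61, 0], [61, 18], [38, 19], [34, 44], [15, 43]]
top [ 128    0   54   50 1544] [157.8394  30.1354] [[133, 0], [128, 47], [178, 49], [180, 1]]
top [ 257  147   84   78 3892] [298.8291 183.8738] [[331, 147], [257, 161], [270, 224], [340, 210]]
top [427 230  56  19 678] [454.1313 239.1873] [[481, 231], [428, 236], [428, 247], [482, 241]]
```

View pics/m0.png

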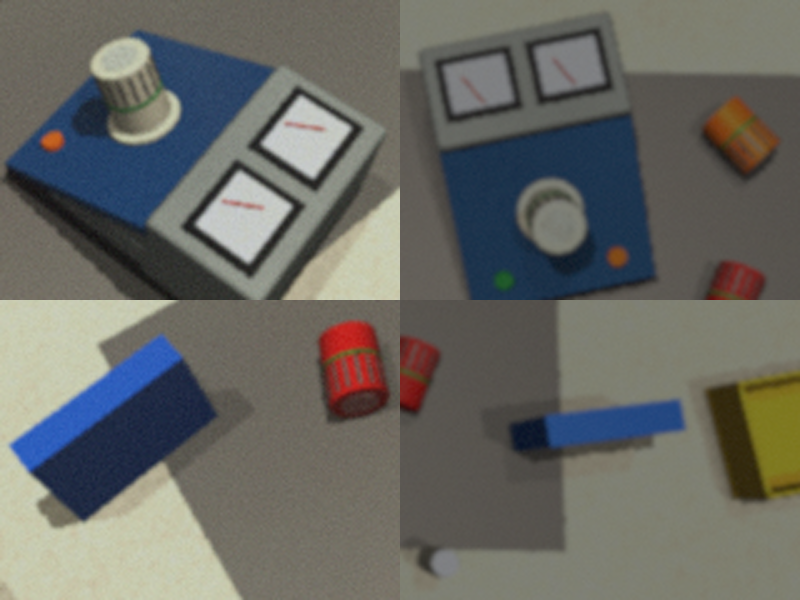

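The crops show:
- **Cap's closed top:** scene about (284.2,223.6), top about (303.2,191.2).
- **Housing top corners in the top view:** crop points (420,50), (610,13), (632,115), (438,150).
- **Tray:** standing, with its top face sharp. It spans the blue strip.

```bash
python3 - <<'E'
from h import *
P=[onz("top",(240+(x-400)/2.5,100+y/2.5),.104) for x,y in((420,50),(610,13),(632,115),(438,150))]
print(P)
yaws=[]
for u,v,o in((0,1,-90),(3,2,-90),(3,0,0),(2,1,0)):
    d=P[v]-P[u];yaws.append((np.degrees(np.arctan2(d[1],d[0]))-o,np.linalg.norm(d)))
print("yaw,len",yaws)
yaw=np.radians(-90)+0
ct,e=tri([ray("scene",(284.2,223.6)),ray("top",(303.2,191.2))]);print("captop",ct,e)
sc,e2=tri([ray("scene",(292.6,246)),ray("top",(300,184))]);print("seat",sc,e2)
ps=np.mean([y[0] for y in yaws]);c,s=np.cos(np.radians(ps)),np.sin(np.radians(ps))
n=np.array([-.423*c,-.423*s,.906]);print(ps,n,"neck from top",ct-.062*n,"dir meas",(ct-sc)/np.linalg.norm(ct-sc),np.linalg.norm(ct-sc))
for q in ([481,231],[428,236],[428,247],[482,241]):print("tray100",q,onz("top",q,.1))
for q in ([125,264],[64,308],[145,296]):print("s100",q,onz("scene",q,.1))
print("s0",onz("scene",[92,336],0))
for z,q in((.1,(432/2.5*0+72.4,(632-0)/2.5*0+0)),):pass
# tray crop corners scene: (165,335),(10,445),(30,470),(187,358)  -> px
for q in((165,335),(10,445),(30,470),(187,358)):print("crop s",onz("scene",(60+q[0]/2.5,250+(q[1]-300)/2.5),.1))
for q in((165,335),): pass
for q in((548,415),(683,400),(686,430),(550,447)):print("crop t",onz("top",(370+(q[0]-400)/2.5,190+(q[1]-300)/2.5),.1))
for nme,px in(("fuse",(387,295)),("spool",(175,288))):print(nme,onz("top",px,.05))
E
```

```text
[array([0.7397, 0.0932, 0.104 ]), array([ 0.7777, -0.0797,  0.104 ]), array([ 0.6816, -0.0999,  0.104 ]), array([0.6462, 0.0742, 0.104 ])]
yaw,len [(np.float64(12.416619776010009), np.float64(0.17697310210841963)), (np.float64(11.469667396773389), np.float64(0.17758703716485916)), (np.float64(11.483510347739115), np.float64(0.09533721689793902)), (np.float64(11.85516648888175), np.float64(0.09826421688751408))]
captop [ 0.5752 -0.0318  0.1186] [np.float64(0.0023330032366845324), np.float64(0.0023330032366843134)]
seat [ 0.6017 -0.0276  0.0663] [np.float64(0.0008894893534510892), np.float64(0.0008894893534510873)]
11.806241002351065 [-0.4141 -0.0865  0.906 ] neck from top [ 0.6009 -0.0264  0.0625] dir meas [-0.45   -0.0709  0.8902] 0.0588083873804158
tray100 [481, 231] [ 0.4953 -0.4252  0.1   ]
tray100 [428, 236] [ 0.4823 -0.3089  0.1   ]
tray100 [428, 247] [ 0.4582 -0.3082  0.1   ]
tray100 [482, 241] [ 0.4734 -0.4263  0.1   ]
s100 [125, 264] [ 0.4581 -0.3111  0.1   ]
s100 [64, 308] [ 0.4743 -0.4291  0.1   ]
s100 [145, 296] [ 0.5386 -0.3106  0.1   ]
s0 [ 0.4937 -0.4259  0.    ]
crop s [ 0.4592 -0.3096  0.1   ]
crop s [ 0.4743 -0.4291  0.1   ]
crop s [ 0.5    -0.4247  0.1   ]
crop s [ 0.4866 -0.3052  0.1   ]
crop t [ 0.4823 -0.3115  0.1   ]
crop t [ 0.4976 -0.4302  0.1   ]
crop t [ 0.4713 -0.4314  0.1   ]
crop t [ 0.4544 -0.3124  0.1   ]
fuse [ 0.3506 -0.2297  0.05  ]
spool [0.3574 0.2538 0.05  ]
```

```bash
cat >> h.py <<'E'
def down(ya):  # tool pointing down, tool y at world angle ya (deg)
    y=np.array([np.cos(np.radians(ya)),np.sin(np.radians(ya)),0]);z=np.array([0,0,-1.]);return np.c_[np.cross(y,z),y,z]
def chain(p,Rm,wps):
    for q,Q in wps:
        sh=Rm.T@(np.array(q)-p)/.1;tn=R.from_matrix(Rm.T@Q).as_rotvec()/1.5
        print(np.r_[sh,tn].round(3).tolist(),"BAD" if max(abs(np.r_[sh,tn]))>1 else "");p,Rm=np.array(q),Q
E
python3 - <<'E'
from h import *
s=arm.read_state();Rm=R.from_quat(s["orientation"]).as_matrix()
W=[(.27,.50,.231,50),(.37,.41,.231,30),(.44,.31,.231,10),(.47,.19,.231,-10),(.47,.06,.231,-30),(.46,-.07,.231,-45),(.435,-.2,.231,-60),(.41,-.30,.20,-75),(.405,-.38,.12,-82),(.41,-.379,.08,-82),(.49,-.367,.08,-82)]
chain(s["position"],Rm,[(w[:3],down(w[3])) for w in W])
E
```

```text
[-1.209, -0.192, -0.005, -0.001, 0.0, 0.278] BAD
[-1.345, -0.047, 0.0, 0.0, 0.0, 0.233] BAD
[-1.216, 0.106, 0.0, 0.0, 0.0, 0.233] BAD
[-1.234, 0.087, 0.0, 0.0, 0.0, 0.233] BAD
[-1.28, 0.226, 0.0, 0.0, 0.0, 0.233] BAD
[-1.176, 0.563, 0.0, 0.0, 0.0, 0.175] BAD
[-1.096, 0.742, 0.0, 0.0, 0.0, 0.175] BAD
[-0.717, 0.741, 0.31, 0.0, 0.0, 0.175] 
[-0.255, 0.76, 0.8, 0.0, 0.0, 0.081] 
[0.051, -0.003, 0.4, 0.0, 0.0, 0.0] 
[0.809, -0.007, 0.0, 0.0, 0.0, 0.0]
```

```bash
python3 - <<'E'
from h import *
s=arm.read_state();Rm=R.from_quat(s["orientation"]).as_matrix()
W=[(.25,.52,.231,10),(.365,.42,.231,-15),(.45,.31,.231,-35),(.47,.18,.231,-55),(.47,.045,.231,-55),(.455,-.085,.231,-55),(.43,-.21,.231,-55),(.41,-.30,.18,-75),(.405,-.38,.1,-82),(.41,-.379,.08,-82),(.49,-.367,.08,-82)]
chain(s["position"],Rm,[(w[:3],down(w[3])) for w in W])
E
```

```text
[-0.961, -0.055, -0.005, -0.001, 0.001, 0.744] 
[-1.185, 0.959, 0.0, 0.0, 0.0, 0.291] BAD
[-0.843, 1.106, 0.0, 0.0, 0.0, 0.233] BAD
[-0.95, 0.909, 0.0, 0.0, 0.0, 0.233] 
[-0.774, 1.106, 0.0, 0.0, 0.0, 0.0] BAD
[-0.869, 0.979, 0.0, 0.0, 0.0, 0.0] 
[-0.922, 0.881, 0.0, 0.0, 0.0, 0.0] 
[-0.68, 0.623, 0.51, 0.0, 0.0, 0.233] 
[-0.255, 0.76, 0.8, 0.0, 0.0, 0.081] 
[0.051, -0.003, 0.2, 0.0, 0.0, 0.0] 
[0.809, -0.007, 0.0, 0.0, 0.0, 0.0]
```

>>> step_arm(
  moves=[
    [-0.2,-0.01,0,0,0,0.08],
    [-0.4,-0.02,0,0,0,0.16],
    [-0.6,-0.03,0,0,0,0.24],
    [-0.8,-0.04,0,0,0,0.32],
    [-0.96,-0.05,0,0,0,0.4],
    [-0.96,-0.05,0,0,0,0.48],
    [-0.96,-0.05,0,0,0,0.56],
    [-0.96,-0.05,0,0,0,0.64],
    [-0.96,-0.05,0,0,0,0.72],
    [-0.96,-0.05,0,0,0,0.74],
  ],
  fingers=1,
  squeeze=30,
)

```text
time_s: 0.93
position: [0.2501, 0.5206, 0.2307]
orientation: [0.643, 0.766, -0.001, 0.0]
contact_force: [0.2, -0.4, 0.3]
opening: -0.001
```

>>> step_arm(
  moves=[
    [-0.15,0.1,0,0,0,0.03],
    [-0.3,0.2,0,0,0,0.06],
    [-0.4,0.3,0,0,0,0.09],
    [-0.5,0.4,0,0,0,0.12],
    [-0.6,0.5,0,0,0,0.15],
    [-0.7,0.6,0,0,0,0.18],
    [-0.8,0.7,0,0,0,0.21],
    [-0.9,0.8,0,0,0,0.24],
    [-1,0.9,0,0,0,0.27],
    [-1,0.95,0,0,0,0.29],
  ],
)

```text
time_s: 1.77
position: [0.363, 0.438, 0.231]
orientation: [0.793, 0.61, -0.0, 0.001]
contact_force: [0.3, -0.1, -0.0]
opening: -0.001
```

>>> step_arm(
  moves=[
    [-0.1,0.1,0,0,0,0.03],
    [-0.2,0.2,0,0,0,0.06],
    [-0.3,0.3,0,0,0,0.09],
    [-0.4,0.4,0,0,0,0.12],
    [-0.5,0.5,0,0,0,0.15],
    [-0.6,0.6,0,0,0,0.18],
    [-0.7,0.7,0,0,0,0.2],
    [-0.8,0.8,0,0,0,0.22],
    [-0.9,0.9,0,0,0,0.23],
    [-1,1,0,0,0,0.23],
  ],
)

```text
time_s: 2.6
position: [0.4332, 0.3161, 0.2314]
orientation: [0.885, 0.465, -0.0, 0.0]
contact_force: [-0.1, -0.3, -0.2]
opening: 0.004
```

>>> step_arm(
  moves=[
    [-0.1,0.1,0,0,0,0.03],
    [-0.2,0.2,0,0,0,0.06],
    [-0.3,0.3,0,0,0,0.09],
    [-0.4,0.4,0,0,0,0.12],
    [-0.5,0.5,0,0,0,0.15],
    [-0.6,0.6,0,0,0,0.18],
    [-0.7,0.7,0,0,0,0.2],
    [-0.8,0.8,0,0,0,0.22],
    [-0.9,0.9,0,0,0,0.23],
    [-0.95,0.95,0,0,0,0.23],
  ],
)

```text
time_s: 3.43
position: [0.4574, 0.1835, 0.2313]
orientation: [0.952, 0.306, -0.0, 0.0]
contact_force: [0.1, -0.4, 0.1]
opening: 0.0
```

>>> step_arm(
  moves=[
    [-0.1,0.1,0,0,0,0],
    [-0.2,0.2,0,0,0,0],
    [-0.3,0.3,0,0,0,0],
    [-0.4,0.4,0,0,0,0],
    [-0.5,0.5,0,0,0,0],
    [-0.6,0.6,0,0,0,0],
    [-0.7,0.7,0,0,0,0],
    [-0.75,0.8,0,0,0,0],
    [-0.8,0.9,0,0,0,0],
    [-0.8,1,0,0,0,0],
  ],
)

```text
time_s: 4.27
position: [0.4512, 0.0567, 0.2314]
orientation: [0.952, 0.307, -0.0, -0.0]
contact_force: [-0.3, 0.3, -0.7]
opening: 0.001
```

```bash
python3 - <<'E'
from h import *
s=arm.read_state();Rm=R.from_quat(s["orientation"]).as_matrix();print(s["time_s"],s["position"],s["joints"],Rm,s["opening"])
im=optics.read_camera("wrist");cv2.imwrite("pics/w0.png",im)
W=[(.445,-.1,.231,-55),(.43,-.22,.231,-55),(.405,-.31,.18,-75),(.405,-.38,.1,-82),(.41,-.379,.08,-82),(.49,-.367,.08,-82)]
chain(s["position"],Rm,[(w[:3],down(w[3])) for w in W])
E
```

```text
4.2667 [0.4512 0.0567 0.2314] [0.0321 0.1377 1.7401 0.     1.2641 0.9782] [[ 0.8111  0.5849 -0.0003]
 [ 0.5849 -0.8111  0.    ]
 [-0.0003 -0.0002 -1.    ]] 0.001344228561801009
[-0.967, 1.235, 0.004, -0.0, 0.0, 0.009] BAD
[-0.811, 0.897, 0.0, 0.0, 0.0, 0.0] 
[-0.721, 0.594, 0.51, 0.0, 0.0, 0.233] 
[-0.181, 0.676, 0.8, 0.0, 0.0, 0.081] 
[0.051, -0.003, 0.2, 0.0, 0.0, 0.0] 
[0.809, -0.007, 0.0, 0.0, 0.0, 0.0]
```

>>> step_arm(
  moves=[
    [-0.1,0.1,0,0,0,0],
    [-0.2,0.2,0,0,0,0],
    [-0.3,0.3,0,0,0,0],
    [-0.4,0.4,0,0,0,0],
    [-0.5,0.5,0,0,0,0],
    [-0.6,0.6,0,0,0,0],
    [-0.7,0.7,0,0,0,0],
    [-0.8,0.8,0,0,0,0],
    [-0.9,0.9,0,0,0,0],
    [-0.95,1,0,0,0,0],
  ],
)

```text
time_s: 5.15
position: [0.4331, -0.0797, 0.2312]
orientation: [0.952, 0.308, -0.0, -0.0]
contact_force: [-0.9, -0.5, -0.5]
opening: 0.0
```

>>> step_arm(
  moves=[
    [-0.1,0.1,0,0,0,0],
    [-0.2,0.2,0,0,0,0],
    [-0.3,0.3,0,0,0,0],
    [-0.4,0.4,0,0,0,0],
    [-0.5,0.5,0,0,0,0],
    [-0.6,0.6,0,0,0,0],
    [-0.7,0.7,0,0,0,0],
    [-0.8,0.8,0,0,0,0],
    [-0.85,0.9,0,0,0,0],
    [-0.85,1,0,0,0,0],
  ],
)

```text
time_s: 5.98
position: [0.423, -0.2108, 0.2313]
orientation: [0.952, 0.307, -0.0, -0.0]
contact_force: [-0.3, 0.6, 0.2]
opening: -0.001
```

```bash
python3 - <<'E'
from h import *
s=arm.read_state();Rm=R.from_quat(s["orientation"]).as_matrix();print(s["time_s"],s["position"],s["joints"])
W=[(.405,-.31,.16,-75),(.405,-.38,.08,-82),(.49,-.367,.08,-82)]
chain(s["position"],Rm,[(w[:3],down(w[3])) for w in W])
E
```

```text
5.9833 [ 0.423  -0.2108  0.2313] [-0.5518  0.1635  1.7078  0.      1.2704  0.3944]
[-0.726, 0.699, 0.712, -0.0, 0.0, 0.242] 
[-0.181, 0.676, 0.8, 0.0, 0.0, 0.081] 
[0.86, -0.01, 0.0, 0.0, 0.0, 0.0]
```

>>> step_arm(
  moves=[
    [-0.1,0.1,0.1,0,0,0.03],
    [-0.2,0.2,0.2,0,0,0.06],
    [-0.3,0.3,0.3,0,0,0.09],
    [-0.4,0.4,0.4,0,0,0.12],
    [-0.5,0.5,0.5,0,0,0.15],
    [-0.6,0.6,0.6,0,0,0.18],
    [-0.7,0.7,0.7,0,0,0.21],
    [-0.73,0.7,0.7,0,0,0.24],
    [-0.73,0.7,0.7,0,0,0.24],
    [-0.73,0.7,0.7,0,0,0.24],
  ],
)

```text
time_s: 6.82
position: [0.4048, -0.3097, 0.1608]
orientation: [0.991, 0.132, -0.0, -0.0]
contact_force: [1.2, -0.6, -0.2]
opening: -0.002
```

>>> step_arm(
  moves=[
    [-0.05,0.1,0.1,0,0,0.03],
    [-0.1,0.2,0.2,0,0,0.06],
    [-0.15,0.3,0.3,0,0,0.08],
    [-0.18,0.4,0.4,0,0,0.08],
    [-0.18,0.5,0.5,0,0,0.08],
    [-0.18,0.6,0.6,0,0,0.08],
    [-0.18,0.68,0.7,0,0,0.08],
    [-0.18,0.68,0.8,0,0,0.08],
    [-0.18,0.68,0.8,0,0,0.08],
    [-0.18,0.68,0.8,0,0,0.08],
  ],
)

```text
time_s: 7.65
position: [0.4046, -0.3787, 0.0802]
orientation: [0.997, 0.073, -0.001, -0.001]
contact_force: [0.9, -0.4, 0.0]
opening: 0.0
```

>>> step_arm(
  moves=[
    [0.15,0,0,0,0,0],
    [0.3,0,0,0,0,0],
    [0.4,0,0,0,0,0],
    [0.46,0,0,0,0,0],
    [0.54,0,0,0,0,0],
    [0.62,0,0,0,0,0],
    [0.7,0,0,0,0,0],
    [0.78,0,0,0,0,0],
    [0.84,0,0,0,0,0],
    [0.9,0,0,0,0,0],
  ],
)

```text
time_s: 8.48
position: [0.4949, -0.3664, 0.0812]
orientation: [0.997, 0.073, -0.0, -0.0]
contact_force: [-0.2, -0.0, -0.3]
opening: -0.001
```

>>> step_arm(
  moves=[
    [0,0,-0.1,0,0,0],
    [-0.05,0,-0.25,0,0,0],
    [-0.1,0,-0.4,0,0,0],
    [-0.15,0,-0.5,0,0,0],
    [-0.2,0,-0.6,0,0,0],
    [-0.25,0,-0.7,0,0,0],
    [-0.3,0,-0.8,0,0,0],
    [-0.35,0,-0.9,0,0,0],
    [-0.4,0,-1,0,0,0],
    [-0.4,0,-1,0,0,0],
  ],
  fingers=0,
)

```text
time_s: 9.32
position: [0.4545, -0.3734, 0.1838]
orientation: [0.997, 0.072, 0.001, 0.001]
contact_force: [0.2, 1.0, 0.7]
opening: 1.001
```

```bash
python3 - <<'E'
from h import *
s=arm.read_state();print(s["time_s"],s["position"],s["joints"])
b=optics.read_camera("top");a=optics.read_camera("scene");cv2.imwrite("pics/t1.png",b);cv2.imwrite("pics/s1.png",a)
cv2.imwrite("pics/m1.png",np.hstack([cv2.resize(b[150:270,370:530],(400,300)),cv2.resize(a[220:340,60:220],(400,300))]))
E
```

```text
9.3167 [ 0.4545 -0.3734  0.1838] [-0.7593  0.3622  1.5483 -0.0004  1.2278  0.6665]
```

View pics/m1.png

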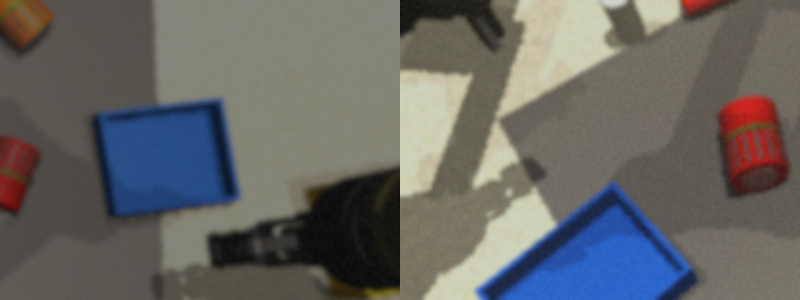

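The tray now lies on its base with the open side up. In the top crop its rim corners are (95,115), (222,98), (240,198) and (110,216). Next is the pre-grasp over the cap.

```bash
cat >> h.py <<'E'
n0=np.array([-.4141,-.0865,.906]);n0/=np.linalg.norm(n0)
def tilt(ya,n=n0): return R.align_vectors([-n],[[0,0,-1.]])[0].as_matrix()@down(ya)
E
python3 - <<'E'
from h import *
c=[onz("top",(370+x/2.5,150+y/2.5),.028) for x,y in((95,115),(222,98),(240,198),(110,216))];print(np.array(c),np.mean(c,0))
s=arm.read_state();Rm=R.from_quat(s["orientation"]).as_matrix()
print(tilt(-140))
ne=np.array([.601,-.027,.064])
W=[((.48,-.29,.22),tilt(-100)),((.50,-.17,.225),tilt(-125)),(ne+.15*n0,tilt(-140))]
chain(s["position"],Rm,W)
E
```

```text
[[ 0.5844 -0.29    0.028 ]
 [ 0.6031 -0.4128  0.028 ]
 [ 0.5064 -0.4257  0.028 ]
 [ 0.4871 -0.3018  0.028 ]] [ 0.5453 -0.3576  0.028 ]
[[ 0.5993 -0.685   0.4141]
 [-0.7751 -0.6259  0.0865]
 [ 0.1999 -0.3729 -0.9061]]
[0.37, -0.781, -0.381, 0.064, 0.285, 0.21] 
[-0.03, -1.209, 0.141, -0.0, -0.0, 0.291] BAD
[-0.542, -1.166, 0.501, 0.0, -0.0, 0.175] BAD
```

>>> step_arm(
  moves=[
    [0.04,-0.1,-0.05,0.006,0.03,0.02],
    [0.08,-0.2,-0.1,0.012,0.06,0.04],
    [0.12,-0.3,-0.15,0.02,0.09,0.06],
    [0.16,-0.4,-0.2,0.026,0.12,0.09],
    [0.2,-0.5,-0.25,0.032,0.15,0.11],
    [0.25,-0.6,-0.3,0.04,0.18,0.13],
    [0.3,-0.7,-0.35,0.046,0.21,0.15],
    [0.37,-0.8,-0.38,0.052,0.24,0.17],
    [0.37,-0.9,-0.38,0.06,0.27,0.2],
    [0.37,-0.95,-0.38,0.064,0.285,0.21],
  ],
)

```text
time_s: 10.25
position: [0.4765, -0.271, 0.2183]
orientation: [0.972, -0.086, 0.207, -0.064]
contact_force: [-0.6, -0.3, -0.0]
opening: 0.997
```

```bash
python3 - <<'E'
from h import *
s=arm.read_state();Rm=R.from_quat(s["orientation"]).as_matrix();print(s["joints"])
ne=np.array([.601,-.027,.064])
W=[((.50,-.19,.225),tilt(-125)),((.525,-.1,.21),tilt(-140)),(ne+.15*n0,tilt(-140))]
chain(s["position"],Rm,W)
E
```

```text
[-0.8505  0.1708  1.8353  0.4661  0.9658  0.6608]
[0.081, -0.835, 0.108, -0.001, 0.001, 0.289] 
[-0.382, -0.805, 0.317, 0.0, -0.0, 0.175] 
[-0.402, -0.433, 0.201, 0.0, 0.0, 0.0]
```

>>> step_arm(
  moves=[
    [0.01,-0.1,0.01,0,0,0.03],
    [0.02,-0.2,0.02,0,0,0.06],
    [0.03,-0.3,0.03,0,0,0.09],
    [0.04,-0.4,0.04,0,0,0.12],
    [0.05,-0.5,0.05,0,0,0.15],
    [0.06,-0.6,0.06,0,0,0.18],
    [0.07,-0.7,0.07,0,0,0.21],
    [0.08,-0.8,0.08,0,0,0.24],
    [0.08,-0.84,0.1,0,0,0.27],
    [0.08,-0.84,0.11,0,0,0.29],
  ],
)

```text
time_s: 11.08
position: [0.5007, -0.1899, 0.2248]
orientation: [0.931, -0.293, 0.188, -0.107]
contact_force: [1.0, 0.4, -0.4]
opening: 0.999
```

>>> step_arm(
  moves=[
    [-0.05,-0.1,0.04,0,0,0.02],
    [-0.1,-0.2,0.08,0,0,0.04],
    [-0.15,-0.3,0.12,0,0,0.06],
    [-0.2,-0.4,0.16,0,0,0.08],
    [-0.25,-0.5,0.2,0,0,0.1],
    [-0.3,-0.6,0.24,0,0,0.12],
    [-0.35,-0.7,0.28,0,0,0.14],
    [-0.4,-0.8,0.32,0,0,0.16],
    [-0.45,-0.9,0.36,0,0,0.175],
    [-0.5,-0.95,0.4,0,0,0.175],
  ],
)

```text
time_s: 11.92
position: [0.5278, -0.081, 0.2036]
orientation: [0.885, -0.412, 0.173, -0.13]
contact_force: [-1.0, -0.0, -0.5]
opening: 1.0
```

```bash
python3 - <<'E'
from h import *
s=arm.read_state();Rm=R.from_quat(s["orientation"]).as_matrix();print(s["time_s"],s["position"],s["joints"])
ne=np.array([.601,-.027,.064])
chain(s["position"],Rm,[(ne+.15*n0,tilt(-140))])
E
```

```text
11.9167 [ 0.5278 -0.081   0.2036] [-0.4022  0.1157  1.951   0.3656  0.7445  1.8111]
[-0.259, -0.319, 0.115, 0.0, 0.001, 0.0]
```

>>> step_arm(
  moves=[
    [-0.04,-0.05,0.02,0,0,0.03],
    [-0.08,-0.1,0.04,0,0,0.06],
    [-0.12,-0.15,0.06,0,0,0.1],
    [-0.16,-0.2,0.08,0,0,0.13],
    [-0.2,-0.25,0.1,0,0,0.16],
    [-0.24,-0.3,0.11,0,0,0.19],
    [-0.26,-0.32,0.115,0,0,0.22],
    [-0.26,-0.32,0.115,0,0,0.22],
    [-0.26,-0.32,0.115,0,0,0.22],
    [-0.26,-0.32,0.115,0,0,0.22],
  ],
  squeeze=25,
)

```text
time_s: 12.75
position: [0.5385, -0.041, 0.2001]
orientation: [0.806, -0.551, 0.149, -0.156]
contact_force: [-0.3, -0.1, -0.4]
opening: 1.003
```

```bash
python3 - <<'E'
from h import *
s=arm.read_state();print(s["time_s"],s["position"],s["joints"])
im=optics.read_camera("wrist");cv2.imwrite("pics/w1.png",im)
b=optics.read_camera("top");cv2.imwrite("pics/t2.png",b)
for k in(0,.062):print(proj("wrist",np.array([.601,-.027,.064])+k*n0,s))
E
```

```text
12.75 [ 0.5385 -0.041   0.2001] [-0.2956  0.1214  1.9551  0.3198  0.7034  2.2685]
[278.241  200.2885]
[278.2396 217.9753]
```

View pics/w1.png

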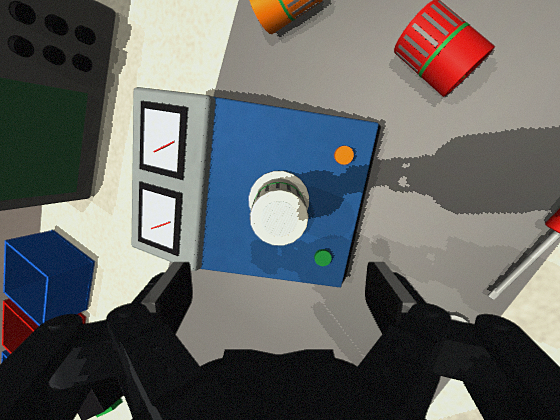

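The wrist view shows the cap's top centred at about (279.5,217) and the seat at about (278.5,199). The projections gave (278.2,218) and (278.2,200), so they agree to about 1 mm, and I'll descend along the axis.

>>> step_arm(
  moves=[
    [0,0,0.15,0,0,0],
    [0,0,0.3,0,0,0],
    [0,0,0.45,0,0,0],
    [0,0,0.6,0,0,0],
    [0,0,0.7,0,0,0],
    [0,0,0.78,0,0,0],
    [0,0,0.84,0,0,0],
    [0,0,0.9,0,0,0],
    [0,0,0.96,0,0,0],
    [0,0,1,0,0,0],
  ],
  fingers=0,
)

```text
time_s: 13.68
position: [0.5804, -0.0323, 0.1096]
orientation: [0.805, -0.552, 0.15, -0.156]
contact_force: [0.4, -0.5, -0.2]
opening: 1.001
```

```bash
python3 - <<'E'
from h import *
s=arm.read_state();Rm=R.from_quat(s["orientation"]).as_matrix();ne=np.array([.601,-.027,.064])
print((s["position"]-ne)@Rm, s["joints"],s["contact_force"]); print((ne+.024*n0-s["position"])@Rm*10)
E
```

```text
[ 0.0009  0.0001 -0.0503] [-0.2478  0.3088  2.0046  0.4242  0.4675  2.1791] [ 0.4293 -0.5345 -0.2   ]
[-0.0093 -0.0014  0.2628]
```

>>> step_arm(
  moves=[
    [0,0,0.05,0,0,0.05],
    [0,0,0.1,0,0,0.1],
    [0,0,0.15,0,0,0.15],
    [0,0,0.2,0,0,0.2],
    [0,0,0.24,0,0,0.2],
    [-0.005,0,0.26,0,0,0.2],
    [-0.005,0,0.26,0,0,0.2],
    [-0.005,0,0.26,0,0,0.2],
    [-0.005,0,0.26,0,0,0.2],
    [-0.005,0,0.26,0,0,0.2],
  ],
)

```text
time_s: 14.52
position: [0.5908, -0.0296, 0.0865]
orientation: [0.714, -0.666, 0.125, -0.177]
contact_force: [0.3, 0.0, 0.9]
opening: 1.01
```

>>> step_arm(
  moves=[
    [0,0,0,0,0,0],
    [0,0,0,0,0,0],
    [0,0,0,0,0,0],
    [0,0,0,0,0,0],
    [0,0,0,0,0,0],
    [0,0,0,0,0,0],
    [0,0,0,0,0,0],
    [0,0,0,0,0,0],
    [0,0,0,0,0,0],
    [0,0,0,0,0,0],
  ],
  fingers=1,
  squeeze=25,
)

```text
time_s: 15.35
position: [0.5906, -0.0296, 0.0865]
orientation: [0.714, -0.666, 0.125, -0.177]
contact_force: [-3.5, -1.4, 4.4]
opening: 0.556
```

```bash
python3 - <<'E'
from h import *
s=arm.read_state();Rm=R.from_quat(s["orientation"]).as_matrix();ne=np.array([.601,-.027,.064])
print((s["position"]-ne)@Rm, s["joints"],s["contact_force"]@Rm,s["wrist_torque"]@Rm,s["opening"])
E
```

```text
[ 0.0004  0.0002 -0.0249] [-0.2361  0.3587  2.0109  0.4678  0.4132  2.44  ] [ 0.8271  1.4113 -5.5924] [-0.3243  0.0373 -0.0002] 0.5558002972060454
```

>>> step_arm(
  moves=[
    [0,0,-0.002,0,0,-0.08],
    [0,0,-0.003,0,0,-0.16],
    [0,0,-0.005,0,0,-0.24],
    [0,0,-0.006,0,0,-0.32],
    [0,0,-0.008,0,0,-0.4],
    [0,0,-0.009,0,0,-0.48],
    [0,0,-0.011,0,0,-0.56],
    [0,0,-0.012,0,0,-0.64],
    [0,0,-0.014,0,0,-0.72],
    [0,0,-0.015,0,0,-0.8],
  ],
)

```text
time_s: 16.18
position: [0.5897, -0.0295, 0.0869]
orientation: [0.966, -0.144, 0.202, -0.075]
contact_force: [-0.7, -0.3, -1.6]
opening: 0.555
```

```bash
cat > q.py <<'E'
from h import *
s=arm.read_state();Rm=R.from_quat(s["orientation"]).as_matrix();ne=np.array([.601,-.027,.064])
print((s["position"]-ne)@Rm,s["joints"],s["contact_force"]@Rm,s["wrist_torque"]@Rm,s["opening"],"zax",Rm[:,2]+n0)
E
python3 q.py
```

```text
[-0.0007  0.0005 -0.0256] [-0.2365  0.3572  2.011   0.4649  0.4162  1.2368] [-1.1561  0.7569  1.1573] [-0.1779 -0.2834 -0.0272] 0.5545463679688382 zax [-0.0019  0.0006 -0.0008]
```

>>> step_arm(
  moves=[
    [0,0,-0.002,0,0,-0.08],
    [0,0,-0.003,0,0,-0.16],
    [0,0,-0.005,0,0,-0.24],
    [0,0,-0.006,0,0,-0.32],
    [0,0,-0.008,0,0,-0.4],
    [0,0,-0.009,0,0,-0.48],
    [0,0,-0.011,0,0,-0.56],
    [0,0,-0.012,0,0,-0.64],
    [0,0,-0.014,0,0,-0.72],
    [0,0,-0.015,0,0,-0.8],
  ],
)

```text
time_s: 17.02
position: [0.5892, -0.0297, 0.0883]
orientation: [0.878, 0.427, 0.209, 0.052]
contact_force: [-0.0, -1.0, -1.3]
opening: 0.557
```

```bash
python3 q.py; python3 - <<'E'
from h import *
cv2.imwrite("pics/w2.png",optics.read_camera("wrist"))
E
```

```text
[-0.0007 -0.0003 -0.0272] [-0.2372  0.3542  2.0106  0.4621  0.4191  0.0394] [-1.2345  0.281   1.0979] [ 0.1041 -0.2115  0.0326] 0.5568967963818102 zax [-0.0016  0.0004 -0.0007]
```

>>> step_arm(
  moves=[
    [0,0,-0.002,0,0,-0.08],
    [0,0,-0.003,0,0,-0.16],
    [0,0,-0.005,0,0,-0.24],
    [0,0,-0.006,0,0,-0.32],
    [0,0,-0.008,0,0,-0.4],
    [0,0,-0.009,0,0,-0.48],
    [0,0,-0.011,0,0,-0.56],
    [0,0,-0.012,0,0,-0.64],
    [0,0,-0.014,0,0,-0.72],
    [0,0,-0.015,0,0,-0.8],
  ],
)

```text
time_s: 17.9
position: [0.5885, -0.0298, 0.0897]
orientation: [0.485, 0.847, 0.144, 0.161]
contact_force: [-0.1, -0.6, -1.3]
opening: 0.555
```

```bash
python3 q.py
```

```text
[ 0.0001 -0.0008 -0.0287] [-0.2378  0.3511  2.0104  0.4594  0.4223 -1.1553] [-0.292  -0.9189  1.0274] [ 0.258  -0.0151 -0.0274] 0.5553546864293281 zax [-0.0016  0.0005 -0.0007]
```

>>> step_arm(
  moves=[
    [0,0,-0.002,0,0,-0.08],
    [0,0,-0.003,0,0,-0.16],
    [0,0,-0.005,0,0,-0.24],
    [0,0,-0.006,0,0,-0.32],
    [0,0,-0.008,0,0,-0.4],
    [0,0,-0.009,0,0,-0.48],
    [0,0,-0.011,0,0,-0.56],
    [0,0,-0.012,0,0,-0.64],
    [0,0,-0.014,0,0,-0.72],
    [0,0,-0.015,0,0,-0.8],
  ],
)

```text
time_s: 18.73
position: [0.5878, -0.0299, 0.0911]
orientation: [-0.078, 0.973, 0.028, 0.214]
contact_force: [-0.5, -0.2, -1.8]
opening: 0.558
```

>>> step_arm(
  moves=[
    [0,0,0,0,0,0],
    [0,0,0,0,0,0],
    [0,0,0,0,0,0],
    [0,0,0,0,0,0],
    [0,0,0,0,0,0.08],
    [0,0,0,0,0,0.16],
    [0,0,0,0,0,0.24],
    [0,0,0,0,0,0.32],
    [0,0,0,0,0,0.4],
    [0,0,0,0,0,0.48],
  ],
  fingers=0.15,
)

```text
time_s: 19.57
position: [0.5883, -0.0301, 0.0918]
orientation: [0.275, 0.937, 0.102, 0.191]
contact_force: [0.2, 0.2, 0.1]
opening: 0.848
```

```bash
python3 q.py; python3 - <<'E'
from h import *
w=optics.read_camera("wrist");t=optics.read_camera("top")
cv2.imwrite("pics/m2.png",np.hstack([w[100:400,80:480],cv2.resize(t[120:240,220:380],(400,300))]))
E
```

```text
[-0.0002 -0.0004 -0.0307] [-0.2385  0.3471  2.0097  0.4567  0.4253 -1.6216] [-0.0542  0.2665 -0.0008] [ 0.1189  0.1228 -0.0244] 0.8480788115373366 zax [-0.0003  0.0001 -0.0001]
```

View pics/m2.png

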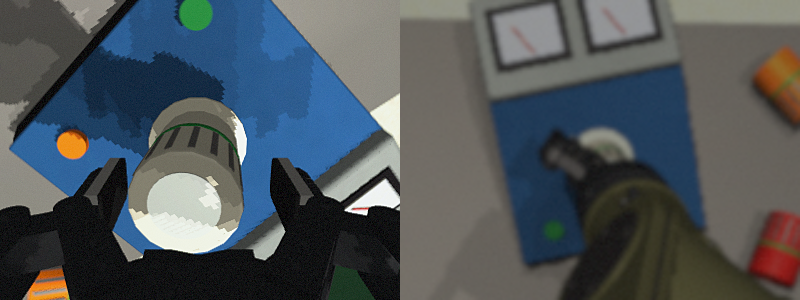

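The wrist crop shows the open fingers straddling the cap, which is raised and centred at about (185,200). I'll rewind for the second bite.

>>> step_arm(
  moves=[
    [0,0,0,0,0,0.08],
    [0,0,0,0,0,0.16],
    [0,0,0,0,0,0.24],
    [0,0,0,0,0,0.32],
    [0,0,0,0,0,0.4],
    [0,0,0,0,0,0.48],
    [0,0,0,0,0,0.56],
    [0,0,0,0,0,0.64],
    [0,0,0,0,0,0.72],
    [0,0,0,0,0,0.8],
  ],
)

```text
time_s: 20.5
position: [0.5883, -0.0301, 0.0918]
orientation: [0.755, 0.62, 0.192, 0.1]
contact_force: [0.3, -0.5, -0.4]
opening: 0.855
```

>>> step_arm(
  moves=[
    [0,0,0,0,0,0.08],
    [0,0,0,0,0,0.16],
    [0,0,0,0,0,0.24],
    [0,0,0,0,0,0.32],
    [0,0,0,0,0,0.4],
    [0,0,0,0,0,0.48],
    [0,0,0,0,0,0.56],
    [0,0,0,0,0,0.64],
    [0,0,0,0,0,0.72],
    [0,0,0,0,0,0.8],
  ],
)

```text
time_s: 21.33
position: [0.5883, -0.0301, 0.0918]
orientation: [0.973, 0.085, 0.215, -0.026]
contact_force: [-0.2, 0.9, -0.1]
opening: 0.851
```

>>> step_arm(
  moves=[
    [0,0,0,0,0,0.08],
    [0,0,0,0,0,0.16],
    [0,0,0,0,0,0.24],
    [0,0,0,0,0,0.32],
    [0,0,0,0,0,0.4],
    [0,0,0,0,0,0.48],
    [0,0,0,0,0,0.56],
    [0,0,0,0,0,0.64],
    [0,0,0,0,0,0.72],
    [0,0,0,0,0,0.8],
  ],
)

```text
time_s: 22.17
position: [0.5882, -0.0301, 0.0917]
orientation: [0.851, -0.479, 0.163, -0.143]
contact_force: [-0.1, -0.6, 0.3]
opening: 0.849
```

>>> step_arm(
  moves=[
    [0,0,0,0,0,0.08],
    [0,0,0,0,0,0.16],
    [0,0,0,0,0,0.24],
    [0,0,0,0,0,0.32],
    [0,0,0,0,0,0.34],
    [0,0,0,0,0,0.34],
    [0,0,0,0,0,0.34],
    [0,0,0,0,0,0.34],
    [0,0,0,0,0,0.34],
    [0,0,0,0,0,0.34],
  ],
)

```text
time_s: 23.0
position: [0.5882, -0.0301, 0.0917]
orientation: [0.704, -0.676, 0.122, -0.179]
contact_force: [-0.2, 0.2, 0.1]
opening: 0.847
```

>>> step_arm(
  moves=[
    [0,0,0,0,0,0],
    [0,0,0,0,0,0],
    [0,0,0,0,0,0],
    [0,0,0,0,0,0],
    [0,0,0,0,0,0],
    [0,0,0,0,0,0],
    [0,0,0,0,0,0],
    [0,0,0,0,0,0],
    [0,0,0,0,0,0],
    [0,0,0,0,0,0],
  ],
  fingers=1,
)

```text
time_s: 23.83
position: [0.5878, -0.03, 0.0916]
orientation: [0.704, -0.677, 0.122, -0.179]
contact_force: [-3.5, -1.9, 1.8]
opening: 0.555
```

```bash
python3 q.py
```

```text
[ 0.0003  0.0006 -0.0307] [-0.2385  0.3472  2.0102  0.4565  0.4257  2.4803] [ 1.5528  2.4658 -3.2243] [-0.5947  0.0162  0.0738] 0.5552933042630429 zax [-0.0011  0.0004 -0.0005]
```

>>> step_arm(
  moves=[
    [0,0,-0.002,0,0,-0.08],
    [0,0,-0.003,0,0,-0.16],
    [0,0,-0.005,0,0,-0.24],
    [0,0,-0.006,0,0,-0.32],
    [0,0,-0.008,0,0,-0.4],
    [0,0,-0.009,0,0,-0.48],
    [0,0,-0.011,0,0,-0.56],
    [0,0,-0.012,0,0,-0.64],
    [0,0,-0.014,0,0,-0.72],
    [0,0,-0.015,0,0,-0.8],
  ],
)

```text
time_s: 24.67
position: [0.5882, -0.0303, 0.0934]
orientation: [0.963, -0.159, 0.202, -0.078]
contact_force: [-1.8, -0.2, 1.3]
opening: 0.557
```

>>> step_arm(
  moves=[
    [0,0,-0.002,0,0,-0.08],
    [0,0,-0.003,0,0,-0.16],
    [0,0,-0.005,0,0,-0.24],
    [0,0,-0.006,0,0,-0.32],
    [0,0,-0.008,0,0,-0.4],
    [0,0,-0.009,0,0,-0.48],
    [0,0,-0.011,0,0,-0.56],
    [0,0,-0.012,0,0,-0.64],
    [0,0,-0.014,0,0,-0.72],
    [0,0,-0.015,0,0,-0.8],
  ],
)

```text
time_s: 25.5
position: [0.5872, -0.0303, 0.0946]
orientation: [0.885, 0.413, 0.211, 0.049]
contact_force: [-3.0, -0.2, 2.8]
opening: 0.552
```

>>> step_arm(
  moves=[
    [0,0,-0.002,0,0,-0.08],
    [0,0,-0.003,0,0,-0.16],
    [0,0,-0.005,0,0,-0.24],
    [0,0,-0.006,0,0,-0.32],
    [0,0,-0.008,0,0,-0.4],
    [0,0,-0.009,0,0,-0.48],
    [0,0,-0.011,0,0,-0.56],
    [0,0,-0.012,0,0,-0.64],
    [0,0,-0.014,0,0,-0.72],
    [0,0,-0.015,0,0,-0.8],
  ],
)

```text
time_s: 26.33
position: [0.5864, -0.0304, 0.0959]
orientation: [0.497, 0.84, 0.146, 0.16]
contact_force: [-3.9, 0.2, 3.5]
opening: 0.556
```

>>> step_arm(
  moves=[
    [0,0,-0.002,0,0,-0.08],
    [0,0,-0.003,0,0,-0.16],
    [0,0,-0.005,0,0,-0.24],
    [0,0,-0.006,0,0,-0.32],
    [0,0,-0.008,0,0,-0.4],
    [0,0,-0.009,0,0,-0.48],
    [0,0,-0.011,0,0,-0.56],
    [0,0,-0.012,0,0,-0.64],
    [0,0,-0.014,0,0,-0.72],
    [0,0,-0.015,0,0,-0.8],
  ],
  squeeze=40,
)

```text
time_s: 27.17
position: [0.5856, -0.0304, 0.0973]
orientation: [-0.065, 0.974, 0.03, 0.214]
contact_force: [-4.0, 0.8, 3.2]
opening: 0.552
```

>>> step_arm(
  moves=[
    [0,0,-0.001,0,0,-0.05],
    [0,0,-0.002,0,0,-0.1],
    [0,0,-0.003,0,0,-0.14],
    [0,0,-0.003,0,0,-0.14],
    [0,0,-0.003,0,0,-0.14],
    [0,0,-0.01,0,0,-0.14],
    [0,0,-0.015,0,0,-0.14],
    [0,0,-0.02,0,0,-0.14],
    [0,0,-0.025,0,0,-0.14],
    [0,0,-0.03,0,0,-0.14],
  ],
)

```text
time_s: 28.0
position: [0.5847, -0.0309, 0.0998]
orientation: [-0.163, 0.963, 0.008, 0.216]
contact_force: [0.1, -0.0, -2.2]
opening: 0.55
```

```bash
python3 q.py
```

```text
[ 0.0002 -0.0005 -0.0395] [-0.2423  0.3298  2.0076  0.4408  0.4441 -2.5148] [0.8901 0.0893 2.0383] [-0.0313  0.3982 -0.0117] 0.5500171563148815 zax [-0.0005  0.0001 -0.0002]
```

>>> step_arm(
  moves=[
    [0,0,-0.03,0,0,0],
    [0,0,-0.06,0,0,0],
    [0,0,-0.09,0,0,0],
    [0,0,-0.12,0,0,0],
    [0,0,-0.15,0,0,0],
    [0,0,-0.2,0,0,0],
    [0,0,-0.25,0,0,0],
    [0,0,-0.3,0,0,0],
    [0,0,-0.35,0,0,0],
    [0,0,-0.4,0,0,0],
  ],
)

```text
time_s: 28.83
position: [0.5677, -0.0344, 0.1367]
orientation: [-0.164, 0.962, 0.008, 0.216]
contact_force: [0.5, 0.5, -1.8]
opening: 0.55
```

```bash
python3 q.py; python3 - <<'E'
from h import *
s=arm.read_state();Rm=R.from_quat(s["orientation"]).as_matrix()
rot=R.align_vectors([[0,0,-1.]],[-n0])[0].as_matrix()@Rm;print("ya",np.degrees(np.arctan2(rot[1,1],rot[0,1])))
W=[((.55,-.06,.20),tilt(98)),((.54,-.14,.20),down(98)),((.545,-.25,.17),down(98)),((.545,-.358,.12),down(98)),((.545,-.358,.05),down(98))]
chain(s["position"],Rm,W)
cv2.imwrite("pics/w3.png",optics.read_camera("wrist")[:, :])
E
```

```text
[ 0.0002 -0.0004 -0.0803] [-0.2601  0.2502  1.9951  0.3829  0.5338 -2.463 ] [0.1486 0.3925 1.8397] [-0.0666  0.2777  0.0244] 0.5495918178284627 zax [-0.0003  0.0001 -0.0001]
ya 109.28643640445358
[-0.035, -0.221, -0.669, 0.0, -0.0, 0.131] 
[0.186, -0.777, -0.111, 0.019, 0.291, -0.0] 
[0.104, -1.096, 0.3, 0.0, 0.0, 0.0] BAD
[0.15, -1.069, 0.5, 0.0, 0.0, 0.0] BAD
[0.0, 0.0, 0.7, 0.0, 0.0, 0.0]
```

View pics/w3.png

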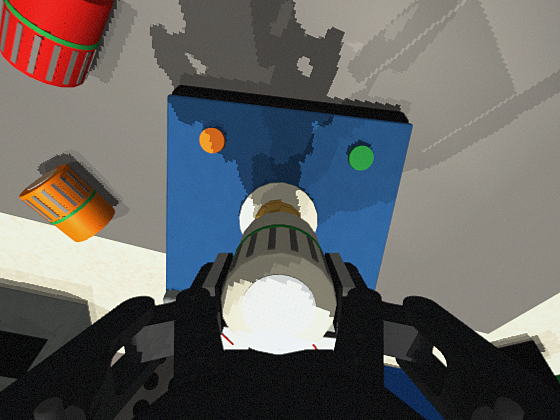

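The wrist view shows the cap held between the pads, with the brass neck exposed at about (275,208). I'll carry the cap to the tray.

>>> step_arm(
  moves=[
    [0,0,-0.1,0,0,0.01],
    [0,-0.02,-0.2,0,0,0.03],
    [-0.01,-0.06,-0.3,0,0,0.05],
    [-0.02,-0.1,-0.4,0,0,0.07],
    [-0.03,-0.14,-0.5,0,0,0.09],
    [-0.03,-0.18,-0.6,0,0,0.11],
    [-0.035,-0.22,-0.67,0,0,0.13],
    [-0.035,-0.22,-0.67,0,0,0.13],
    [-0.035,-0.22,-0.67,0,0,0.13],
    [-0.035,-0.22,-0.67,0,0,0.13],
  ],
)

```text
time_s: 29.72
position: [0.5498, -0.0596, 0.1991]
orientation: [-0.069, 0.974, 0.029, 0.214]
contact_force: [-1.2, -0.3, -1.7]
opening: 0.551
```

>>> step_arm(
  moves=[
    [0.02,-0.08,-0.01,0.002,0.03,0],
    [0.04,-0.16,-0.02,0.004,0.06,0],
    [0.06,-0.24,-0.03,0.006,0.09,0],
    [0.08,-0.32,-0.04,0.008,0.12,0],
    [0.1,-0.4,-0.06,0.01,0.15,0],
    [0.12,-0.48,-0.07,0.012,0.18,0],
    [0.14,-0.56,-0.08,0.014,0.21,0],
    [0.16,-0.64,-0.09,0.016,0.24,0],
    [0.18,-0.72,-0.1,0.018,0.27,0],
    [0.186,-0.78,-0.11,0.019,0.291,0],
  ],
)

```text
time_s: 30.55
position: [0.5406, -0.1403, 0.1984]
orientation: [-0.071, 0.997, 0.0, -0.002]
contact_force: [0.5, 0.2, -1.8]
opening: 0.553
```

>>> step_arm(
  moves=[
    [0.01,-0.1,0,0,0,0],
    [0.02,-0.2,0,0,0,0],
    [0.03,-0.3,0.03,0,0,0],
    [0.04,-0.4,0.06,0,0,0],
    [0.05,-0.5,0.1,0,0,0],
    [0.06,-0.6,0.14,0,0,0],
    [0.07,-0.7,0.18,0,0,0],
    [0.08,-0.8,0.22,0,0,0],
    [0.09,-0.9,0.26,0,0,0],
    [0.1,-1,0.3,0,0,0],
  ],
)

```text
time_s: 31.38
position: [0.5445, -0.2417, 0.169]
orientation: [-0.071, 0.998, -0.0, -0.001]
contact_force: [-1.3, -0.5, -2.6]
opening: 0.547
```

```bash
python3 - <<'E'
from h import *
s=arm.read_state();Rm=R.from_quat(s["orientation"]).as_matrix();print(s["joints"],s["opening"])
chain(s["position"],Rm,[((.545,-.335,.12),down(98)),((.545,-.358,.08),down(98)),((.545,-.358,.033),down(98))])
E
```

```text
[-0.4882  0.3875  1.5477 -0.0008  1.2072 -2.2001] 0.547395631023065
[0.126, -0.924, 0.49, -0.0, -0.001, 0.001] 
[0.032, -0.228, 0.4, 0.0, 0.0, 0.0] 
[0.0, 0.0, 0.47, 0.0, 0.0, 0.0]
```

>>> step_arm(
  moves=[
    [0.01,-0.1,0.05,0,0,0],
    [0.02,-0.2,0.1,0,0,0],
    [0.04,-0.3,0.15,0,0,0],
    [0.06,-0.4,0.2,0,0,0],
    [0.08,-0.5,0.25,0,0,0],
    [0.1,-0.6,0.3,0,0,0],
    [0.11,-0.7,0.35,0,0,0],
    [0.12,-0.8,0.4,0,0,0],
    [0.126,-0.9,0.45,0,0,0],
    [0.126,-0.92,0.49,0,0,0],
  ],
)

```text
time_s: 32.22
position: [0.5454, -0.3357, 0.12]
orientation: [-0.07, 0.998, -0.001, -0.0]
contact_force: [0.1, -0.4, -1.7]
opening: 0.554
```

>>> step_arm(
  moves=[
    [0.01,-0.05,0,0,0,0],
    [0.02,-0.1,0,0,0,0],
    [0.03,-0.15,0.05,0,0,0],
    [0.03,-0.18,0.1,0,0,0],
    [0.03,-0.18,0.15,0,0,0],
    [0.03,-0.18,0.2,0,0,0],
    [0.03,-0.18,0.25,0,0,0],
    [0.03,-0.18,0.3,0,0,0],
    [0.03,-0.18,0.3,0,0,0],
    [0.03,-0.18,0.3,0,0,0],
  ],
)

```text
time_s: 33.05
position: [0.5443, -0.3513, 0.0899]
orientation: [-0.071, 0.997, 0.0, -0.001]
contact_force: [0.5, -0.5, -0.7]
opening: 0.554
```

```bash
python3 - <<'E'
from h import *
s=arm.read_state();Rm=R.from_quat(s["orientation"]).as_matrix();print(s["position"],Rm,s["opening"])
chain(s["position"],Rm,[((.545,-.358,.033),down(98))])
w=optics.read_camera("wrist");t=optics.read_camera("scene")
cv2.imwrite("pics/m4.png",np.hstack([cv2.resize(w,(400,300)),cv2.resize(t[220:340,40:200],(400,300))]))
E
```

```text
[ 0.5443 -0.3513  0.0899] [[-0.9899 -0.1414 -0.0021]
 [-0.1414  0.9899  0.0005]
 [ 0.002   0.0007 -1.    ]] 0.5541427422173985
[0.002, -0.068, 0.569, 0.0, -0.001, 0.002]
```

View pics/m4.png

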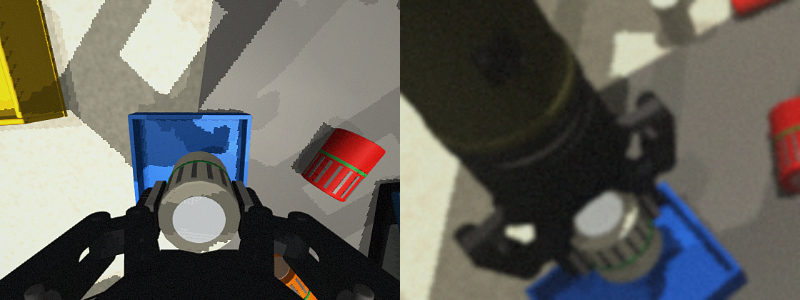

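The wrist crop shows the cap over the tray, with the tray's centre about 8 px to the left. That matches the planned -7 mm shift in tool y. I'll lower it gently.

>>> step_arm(
  moves=[
    [0,-0.04,0.06,0,0,0],
    [0,-0.07,0.12,0,0,0],
    [0,-0.07,0.18,0,0,0],
    [0,-0.07,0.24,0,0,0],
    [0,-0.07,0.3,0,0,0],
    [0,-0.07,0.36,0,0,0],
    [0,-0.07,0.42,0,0,0],
    [0,-0.07,0.47,0,0,0],
    [0,-0.07,0.51,0,0,0],
    [0,-0.07,0.53,0,0,0],
  ],
)

```text
time_s: 33.98
position: [0.5452, -0.3585, 0.0367]
orientation: [-0.071, 0.997, 0.0, -0.001]
contact_force: [0.2, 0.2, -1.5]
opening: 0.553
```

>>> step_arm(
  moves=[
    [0,0,0.005,0,0,0],
    [0,0,0.01,0,0,0],
    [0,0,0.015,0,0,0],
    [0,0,0.02,0,0,0],
    [0,0,0.025,0,0,0],
    [0,0,0.03,0,0,0],
    [0,0,0.035,0,0,0],
    [0,0,0.04,0,0,0],
    [0,0,0.04,0,0,0],
    [0,0,0.04,0,0,0],
  ],
)

```text
time_s: 34.82
position: [0.5455, -0.3587, 0.0335]
orientation: [-0.071, 0.997, -0.0, -0.001]
contact_force: [0.0, 0.0, -2.0]
opening: 0.553
```

>>> step_arm(
  moves=[
    [0,0,0.005,0,0,0],
    [0,0,0.01,0,0,0],
    [0,0,0.015,0,0,0],
    [0,0,0.02,0,0,0],
    [0,0,0.025,0,0,0],
    [0,0,0.03,0,0,0],
    [0,0,0.03,0,0,0],
    [0,0,0.03,0,0,0],
    [0,0,0.03,0,0,0],
    [0,0,0.03,0,0,0],
  ],
)

```text
time_s: 35.65
position: [0.5455, -0.3587, 0.0306]
orientation: [-0.071, 0.997, -0.0, -0.001]
contact_force: [0.3, -0.6, -0.4]
opening: 0.552
```

>>> step_arm(
  moves=[
    [0,0,0.003,0,0,0],
    [0,0,0.006,0,0,0],
    [0,0,0.009,0,0,0],
    [0,0,0.012,0,0,0],
    [0,0,0.015,0,0,0],
    [0,0,0.015,0,0,0],
    [0,0,0.015,0,0,0],
    [0,0,0.015,0,0,0],
    [0,0,0.015,0,0,0],
    [0,0,0.015,0,0,0],
  ],
)

```text
time_s: 36.48
position: [0.5455, -0.3587, 0.0291]
orientation: [-0.071, 0.997, -0.0, -0.001]
contact_force: [-0.1, 0.1, -0.8]
opening: 0.552
```

>>> step_arm(
  moves=[
    [0,0,0.003,0,0,0],
    [0,0,0.006,0,0,0],
    [0,0,0.009,0,0,0],
    [0,0,0.012,0,0,0],
    [0,0,0.012,0,0,0],
    [0,0,0.012,0,0,0],
    [0,0,0.012,0,0,0],
    [0,0,0.012,0,0,0],
    [0,0,0.012,0,0,0],
    [0,0,0.012,0,0,0],
  ],
)

```text
time_s: 37.32
position: [0.5455, -0.3587, 0.0278]
orientation: [-0.071, 0.997, -0.0, -0.001]
contact_force: [-0.7, -0.1, -1.5]
opening: 0.554
```

```bash
python3 - <<'E'
from h import *
for k in range(4):
    s=arm.read_state();print(s["position"],s["contact_force"],s["opening"]);optics.read_camera("wrist")
E
```

```text
[ 0.5455 -0.3587  0.0278] [-0.6625 -0.092  -1.454 ] 0.5543104552604479
[ 0.5455 -0.3587  0.0279] [-0.337  -0.6472 -0.9822] 0.5541103203394582
[ 0.5455 -0.3587  0.0279] [ 0.5963  0.5803 -0.6398] 0.5465632848631061
[ 0.5455 -0.3587  0.0279] [ 0.7307 -0.6458 -0.5121] 0.5535942512793726
```

>>> step_arm(
  moves=[
    [0,0,0.003,0,0,0],
    [0,0,0.006,0,0,0],
    [0,0,0.009,0,0,0],
    [0,0,0.012,0,0,0],
    [0,0,0.015,0,0,0],
    [0,0,0.015,0,0,0],
    [0,0,0.015,0,0,0],
    [0,0,0.015,0,0,0],
    [0,0,0.015,0,0,0],
    [0,0,0.015,0,0,0],
  ],
)

```text
time_s: 38.35
position: [0.5457, -0.3587, 0.0274]
orientation: [-0.071, 0.997, -0.0, -0.0]
contact_force: [-1.7, 1.4, 5.0]
opening: 0.554
```

The force rose to +5 N upward, so the rim is on the floor. I'll open partly and then retreat straight up.

>>> step_arm(
  moves=[
    [0,0,0,0,0,0],
    [0,0,0,0,0,0],
    [0,0,0,0,0,0],
    [0,0,0,0,0,0],
    [0,0,0,0,0,0],
    [0,0,0,0,0,0],
    [0,0,0,0,0,0],
    [0,0,0,0,0,0],
    [0,0,0,0,0,0],
    [0,0,0,0,0,0],
  ],
  fingers=0.22,
)

```text
time_s: 39.18
position: [0.5455, -0.3587, 0.0263]
orientation: [-0.071, 0.997, -0.0, -0.001]
contact_force: [-0.1, -0.4, 0.6]
opening: 0.783
```

>>> step_arm(
  moves=[
    [0,0,-0.05,0,0,0],
    [0,0,-0.1,0,0,0],
    [0,0,-0.2,0,0,0],
    [0,0,-0.3,0,0,0],
    [0,0,-0.4,0,0,0],
    [0,0,-0.5,0,0,0],
    [0,0,-0.6,0,0,0],
    [0,0,-0.75,0,0,0],
    [0,0,-0.9,0,0,0],
    [0,0,-1,0,0,0],
  ],
)

```text
time_s: 40.02
position: [0.5462, -0.3591, 0.1288]
orientation: [-0.071, 0.997, -0.001, 0.0]
contact_force: [-0.3, 0.2, -0.1]
opening: 0.782
```

>>> step_arm(
  moves=[
    [0,0,-0.1,0,0,0],
    [0,0,-0.2,0,0,0],
    [0.1,0,-0.3,0,0,0],
    [0.2,0,-0.4,0,0,0],
    [0.3,0,-0.5,0,0,0],
    [0.4,0,-0.5,0,0,0],
    [0.5,0,-0.5,0,0,0],
    [0.6,0,-0.5,0,0,0],
    [0.6,0,-0.5,0,0,0],
    [0.6,0,-0.5,0,0,0],
  ],
)

```text
time_s: 40.85
position: [0.4851, -0.367, 0.1758]
orientation: [-0.07, 0.998, 0.0, -0.001]
contact_force: [-0.1, -0.5, -0.2]
opening: 0.782
```

```bash
python3 - <<'E'
from h import *
s=arm.read_state();print(s["position"],s["contact_force"],s["opening"])
t=optics.read_camera("top");c=optics.read_camera("scene")
cv2.imwrite("pics/m5.png",np.hstack([cv2.resize(t[150:270,370:530],(400,300)),cv2.resize(c[220:340,60:220],(400,300))]))
cv2.imwrite("pics/s5.png",c);cv2.imwrite("pics/t5.png",t)
ts=np.array([.5453,-.3576,.004])
for n in("top","scene"):print(n,[proj(n,ts+[0,0,k]) for k in(0,.062)])
E
```

```text
[ 0.4851 -0.367   0.1758] [-0.0533 -0.5299 -0.1914] 0.7815291887413478
top [array([432.9623, 213.9117]), array([443.0334, 210.2082])]
scene [array([137.0279, 334.5577]), array([127.2252, 322.3312])]
```

View pics/m5.png

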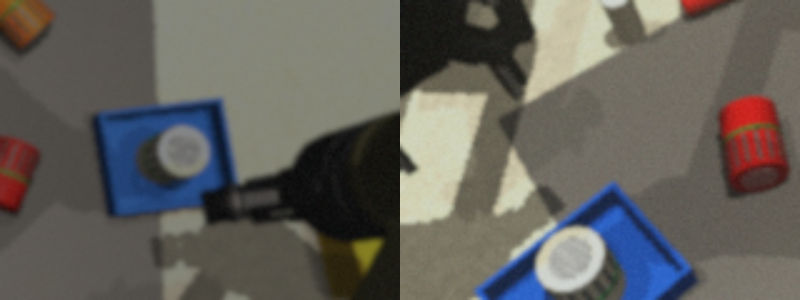

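View pics/s5.png

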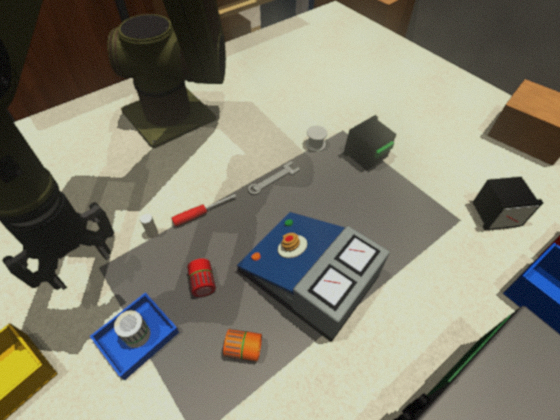

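The cap stands upright, centred in the flat tray. Its top sits at scene (128,324) and top view (443,210), against projections of (127,322) and (443,210). The bystanders look unmoved, and the arm is clear.

```bash
python3 -c "
from rig import job
print(job.hand_in())"
```

```text
the job is handed in; nothing more can be done
None
```

The job is handed in after about 41 s on the robot's clock. The tray lies on its base, and the cap stands upright on its rim inside it.

I tipped the tray with a push near its top edge. The cap then came off with about 1.57 turns anticlockwise in two grips. Measured tool forces while turning stayed around 5 N or less. I lifted it along the axis, lowered it until the rim met the tray floor (about 5 N upward), then opened the fingers and backed away.

Last checks:
- **Cap and tray:** the cap's top appears within about 2 px of where it should be in both camera views, and both cap and tray look upright and at rest.
- **Bystanders:** they look unmoved in the final scene view, judged by eye and not measured.
- **Robot:** the arm is clear, with contact force near zero.

No check failed or disagreed. The hand-in reported no verdict.

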